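# Click the tortilla tally wheel on to its start mark

## Task

A new order of tortillas is starting, so set the tally wheel to its start mark: with a fingertip, flick the edge of the toothed wheel on, clockwise as seen from above, click by click, until the tooth with the upright stud stands at the fixed brass pointer, and stop exactly there without going a click too far. Work gently: do not grip the wheel, and do not lift or shove the stone slab it stands on. Leave the salt cellar, cup and all the other kitchen things where they are, and take the hand away at the end.

Things in the scene. Friction and masses are not known exactly. Their poses are not given: they have to be found in the camera images.
- tally: Tally: loose, about 2 kg, grey stone slab 200 x 150 mm, 22 mm thick, flat on the table, carrying a horizontal toothed aluminium wheel on an upright spindle and a brass pointer post. Origin on the wheel's axis at table height, z up, +x from the axis to the pointer. Slab reaches x = -80 to +120 mm, y = -75 to +75 mm.
- axle (a point): Centre of the wheel hub's top face, on its axis, 50 mm above the table. Hub: disc of 84 mm diameter; six straight teeth 60 degrees apart, 10 mm wide, reach out to 74 mm from the axis. Hub and teeth lie 34 to 50 mm above the table, with free air between slab and teeth. Between neighbouring teeth about 57 mm is free at 64 mm from the axis.
- pointer (a point): Inner tip of the fixed brass pointer, 83 mm from the axis, 50 mm above the table. Its post stands 83 to 112 mm from the axis, 34 mm wide, up to 56 mm above the table, clear of the teeth.
- stud (a point): Middle of the upright stud (14 mm diameter, top 62 mm above the table) on the marked tooth, 62 mm from the axis, 56 mm above the table; turns with the wheel. A rib 7 mm wide and 5 mm high on the hub runs out to it; no other tooth has either.
- wheel (a joint): Wheel angle, rad: 0 with the studded tooth at the pointer, growing clockwise seen from above; starts 2 to 4 clicks below 0. Rests at multiples of 1.047 (one tooth = one click): a tooth is then at the pointer, one opposite. 3 to 5 N at a tooth moves it; clearly past half way (35 degrees or more) it snaps on to the next rest, short of that it springs back. Damped: no coasting if pushed slowly.
- salt: Green glazed salt cellar with flip lid, 72 mm diameter, 68 mm high, upright near the pointer end of the slab; origin at the centre of its underside. Not to be moved.
- cup: Clay cup, 76 mm diameter, 75 mm high, upright beside the slab; origin at the centre of its underside. Not to be moved.
- spoon: Wooden spoon, 250 mm long, lying along its x axis beside the slab on the side away from the cup; origin in its underside. Not to be moved.
- bowl: Red plastic bowl, 150 mm diameter, 65 mm high, to the robot's right; origin at the centre of its underside. Not to be moved.
- potlid: Stainless pot lid with black knob, 180 mm diameter, 50 mm high, to the right; origin at the centre of its underside. Not to be moved.
- jar: Glass jar with cap, 70 mm diameter, 100 mm high, to the robot's left; origin at the centre of its underside. Not to be moved.
Things that resemble listed ones, but are neither listed nor needed, are in the scene too. Leave any purple or turquoise look-alike of the tally alone.

How it is judged:
By the outcome, as a careful person would: the job done as asked, in the order asked, and still so for the second after the job is handed in, with the robot touching nothing.
It also fails if it takes over 54 s, if anything falls off the work surface, if the arm or the gripper's body presses on something with over 40 N, if the wrist force passes 120 N, or if a joint passes its speed limit or range.

## Robot

A 6-joint arm with a two-finger parallel gripper is mounted at the origin on the work surface. World frame = base frame: x ahead of the robot, y to its left, z up, the work surface at z = 0. Lengths are in mm, angles in degrees, forces in N, time in s.
With the tool pointing down it reaches from about 300 to 775 mm from the base axis. Payload 14.6 kg.
Tool frame: the origin (TCP) lies midway between the tips of the shut fingers; the grasp point (between the pads) lies 19 mm behind it; x points along the fingers, z is the direction in which the jaws open and shut, and the axes are right-handed (so a half turn about x gives the same grasp; the last joint's range is limited). The gripper opens to 94 mm and grips with 3 to 60 N. Pads are 16 mm wide; open, the fingers measure 119 mm over their backs; the gripper's body (75 mm by 177 mm) begins 78 mm behind the grasp point.
Start: joints at [61.329, 17.183, 87.147, -0, 75.671, -3.816], TCP at [231.173, 499.047, 205.446] pointing down, gripper open.
Joint ranges: [-173.82, 173.82], [-45.26, 126.66], [13.44, 144.39], [-59.66, 239.66], [0, 175.72], [-146.38, 146.38]. Speed limits (degrees/s): [127.2, 127.2, 147.25, 180, 180, 180].

## Interface

Orientations are given as a 3x3 rotation matrix whose columns are the frame's x, y, z axes.
In Python, from plant import arm gives the robot as it stands.
- The arm moves only by the tool step_arm, never from a script. Its argument "targets" is a list of rows, each an object of numbers: "tx", "ty", "tz": the shift along the tool's x, y, z in units of 30 mm (1.0 is 30 mm); "roll": the turn about the tool's x in degrees. In form: [{"tx": .., "ty": .., "tz": .., "roll": ..}, ...]. A call has 1 to 12 rows; each row shifts and turns the pose as measured when the row begins, along the tool's axes as they then stand; what a row does not reach is not made up. A row lasts 1/10 s, in which the tool goes at most 50 mm and 8.59 degrees, less where a joint would pass 70% of its speed; a pose out of reach is approached as far as the arm can. A call is refused whole if a number of a shift passes 1 or a number of a turn 8.59, either way. A call with a gripper value outside its range is refused whole. "fingers" is the closure in counts, from 0 (fully open) to 255 (shut), set as the call begins (left out, the last holds). The fingers move at their own pace and stop on an object; "newtons" is the grip in N (left out, the last holds). Time passes only in rows, so rows that do not move let the fingers close. It gives the time, the measured TCP pose, the force and the opening at its end, in the units of the state.
- arm.state(): the state, without advancing time (a new reading comes with each control period).
- arm.grab_frame(name): name is "scene" or "top" or "wrist"; returns the picture (420x560x3 uint8, red, green, blue); there is no depth.
- arm.calibration(name): a dict with "intrinsics" (3x3 intrinsics, pixels), "rvec" (rotation vector, rad) and "tvec" (3), from world to camera coordinates, as OpenCV has them; the wrist camera has in their place "tool_from_camera" (4x4, takes a point from camera to tool coordinates, whose origin is the TCP and whose axes are the tool frame's). Camera axes: x right, y down, z forward; pixel columns grow to the right and rows downward; lengths in mm; the calibration is good to about 2 mm. A picture is of the moment at which its call begins: read the wrist's pose just before it. calibration takes no time and is no camera call.
- arm.close_job(): hands the job in, once; it reports no verdict.
Trained networks look in the newest picture that a camera, given by its name, has taken for a name from the list of things; names that differ only in an ending like _2 or _b are one class to them, and where a whole thing is asked for, a point or a joint stands for the part that bears it (a point fixed in the world has none). Each returns a list of dicts, best first, with "conf" (0 to 1); they miss things now and then, are a little off and sometimes report something else, mostly with a low value. They report only what shows in the picture. A call takes as long as a camera call. They do not tell look-alikes from the thing itself.
- arm.spot_in(camera, label): "xyz" ([x, y, z] in mm, in the coordinates of the camera as it stood for that picture, good to about 4 mm: the middle of the surface that is visible of it).
- arm.trace(camera, label): "region" (420x560 bool, what is visible of it).
The state is a dict: "t": time; "q": joint angles; "joint_vel": joint speeds; "effort": joint torques, N m; "position": TCP position; "tcp_rot": TCP orientation; "wrist_force": force on the tool from outside, world axes, zero at the start; "torque": the same for the moment, N m; "grip_width": finger opening in mm.
Only numpy, scipy, OpenCV 4.12 (cv2) and the standard library are available. Lean on these libraries where they do the work, as an engineer would, in place of code of your own. Each camera call takes 0.05 s, during which the arm holds its last target.

## Working session

There is one attempt and no reset: what is moved stays moved. The work goes in short steps, Python scripts to look and compute and a tool call to move; the robot and the scene stay as the last step left them, time stands still between calls to the robot, and variables do not carry over. Pictures are saved under pics/ and viewed, and the job is handed in when it is done.

Besides the shell and the picture viewer there is one more tool, called as a command line: name --argument value ..., lists and objects as JSON in quotes. step_arm: Moves the arm, as the interface text tells. Its arguments: {"type":"object","properties":{"targets":{"type":"array","items":{"type":"object","properties":{"tx":{"type":"number"},"ty":{"type":"number"},"tz":{"type":"number"},"roll":{"type":"number"}}}},"fingers":{"type":"number"},"newtons":{"type":"number"}},"required":["targets"]}

```bash
ls; mkdir -p pics; python3 - <<'E'
from plant import arm
import cv2
s=arm.state();print(s)
for n in ("scene","top","wrist"):
    im=arm.grab_frame(n);cv2.imwrite(f"pics/{n}0.png",im[:,:,::-1])
    print(n,arm.calibration(n))
E
```

```text
pics
{'t': 0.0, 'q': array([ 6.13311031e+01,  1.72134797e+01,  8.71820068e+01, -1.57305896e-04,
        7.56719838e+01, -3.81740481e+00]), 'joint_vel': array([ 0.03572951, -0.00742047, -0.05787952, -0.10301552,  0.04146992,
       -0.04000806]), 'effort': array([ 8.16944539e-04, -5.31816816e+01, -3.52743316e+01,  7.08862580e-02,
        2.44090625e-02, -9.33171577e-05]), 'position': array([231.02768728, 498.81373627, 204.8943137 ]), 'tcp_rot': array([[-5.62606399e-04, -9.07400413e-01,  4.20266790e-01],
       [-1.03449207e-03,  4.20267160e-01,  9.07399826e-01],
       [-9.99999307e-01,  7.57462859e-05, -1.17514353e-03]]), 'wrist_force': array([0.13131959, 0.14868993, 0.56837399]), 'torque': array([-0.02863839,  0.01852934,  0.03482739]), 'grip_width': 93.76958056991771}
scene {'intrinsics': array([[485.36306032,   0.        , 276.41704225],
       [  0.        , 485.36306032, 209.13725029],
       [  0.        ,   0.        ,   1.        ]]), 'rvec': array([ 2.36634545,  0.80574276, -0.29885417]), 'tvec': array([-393.99571324, -192.76100525, 1533.0886428 ])}
top {'intrinsics': array([[469.09675428,   0.        , 273.73037281],
       [  0.        , 469.09675428, 212.45473431],
       [  0.        ,   0.        ,   1.        ]]), 'rvec': array([ 2.17142105, -2.15561385,  0.11987147]), 'tvec': array([  -2.09498839,  490.77330765, 1558.79081398])}
wrist {'intrinsics': array([[299.35205905,   0.        , 278.28900649],
       [  0.        , 299.35205905, 213.95637377],
       [  0.        ,   0.        ,   1.        ]]), 'tool_from_camera': array([[ 4.50959840e-04, -2.49855128e-01,  9.68283126e-01,
        -1.78434198e+02],
       [ 3.43011285e-04, -9.68283129e-01, -2.49855288e-01,
         7.29279022e+01],
       [ 9.99999839e-01,  4.44806740e-04, -3.50953676e-04,
         1.00142201e+00],
       [ 0.00000000e+00,  0.00000000e+00,  0.00000000e+00,
         1.00000000e+00]])}
```

View pics/scene0.png

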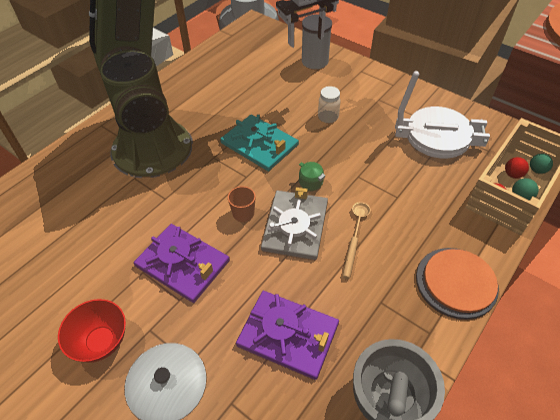

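View pics/top0.png

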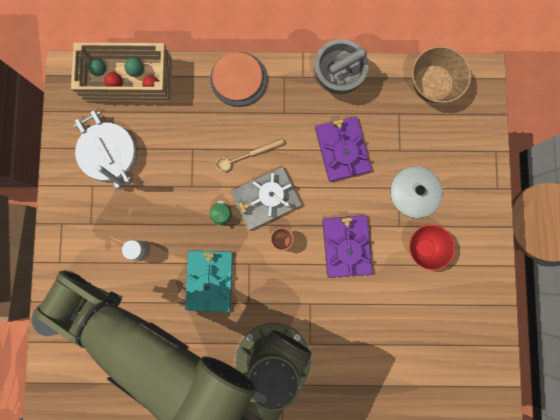

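View pics/wrist0.png

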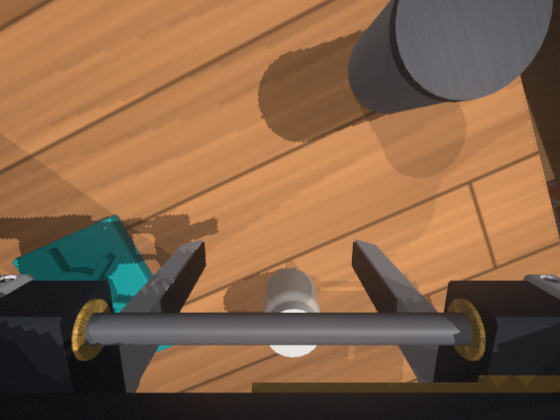

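Grey tally is in top picture near (270,197), pointer near (244,208), salt (220,212), cup (282,240). I'll enlarge it.

```bash
cat > h.py <<'E'
import numpy as np,cv2
from plant import arm
def P(n):
    c=arm.calibration(n);return c["intrinsics"],cv2.Rodrigues(np.array(c["rvec"]))[0],np.array(c["tvec"]).ravel()
def back(n,uv,z):
    K,R,t=P(n);d=R.T@np.linalg.inv(K)@np.array([uv[0],uv[1],1.]);o=-R.T@t
    return o+d*(z-o[2])/d[2]
def proj(n,p):
    K,R,t=P(n);c=K@(R@np.asarray(p,float)+t);return c[:2]/c[2]
E
python3 - <<'E'
from h import *
a=cv2.imread("pics/top0.png")[155:255,200:310];b=cv2.imread("pics/scene0.png")[150:270,220:340]
cv2.imwrite("pics/zt.png",cv2.resize(a,None,fx=6,fy=6,interpolation=cv2.INTER_CUBIC)[:600])
cv2.imwrite("pics/zs.png",cv2.resize(b,None,fx=5,fy=5,interpolation=cv2.INTER_CUBIC))
for cam in("top","scene"):
  K,R,t=P(cam)
  for l in("tally","axle","pointer","stud","salt","cup"):
    if l in("tally","salt","cup"):continue
    for d in arm.spot_in(cam,l)[:4]:
        print(cam,l,round(d["conf"],2),(R.T@(np.array(d["xyz"])-t)).round(1))
E
```

```text
top axle 0.9 [538.9  30.6  23.9]
top axle 0.79 [261.4 212.7  24.5]
top axle 0.62 [ 381.1 -240.8   23.7]
top axle 0.58 [ 704.6 -228.5   18.1]
top pointer 0.9 [ 712.2 -232.6   23.9]
top pointer 0.62 [541.3  32.6  24.6]
top stud 0.93 [242.2 216.5  50.3]
top stud 0.78 [ 355.4 -249.4   54.1]
top stud 0.64 [ 699.8 -236.6   49.4]
top stud 0.55 [548.   11.6  52.3]
scene axle 0.85 [545.9   8.5  23.1]
scene axle 0.84 [ 394.7 -254.3   21.4]
scene axle 0.67 [ 724.3 -248.5   26.2]
scene pointer 0.83 [274.1 200.2  23.4]
scene pointer 0.8 [ 392.7 -260.1   22. ]
scene pointer 0.69 [ 725.  -245.9   27.5]
scene pointer 0.58 [550.5  12.3  25.7]
scene stud 0.97 [553.5   9.4  50.8]
scene stud 0.87 [ 367.1 -250.6   50.7]
scene stud 0.78 [ 701.3 -245.    47.5]
scene stud 0.63 [248.3 215.2  49.9]
```

View pics/zt.png

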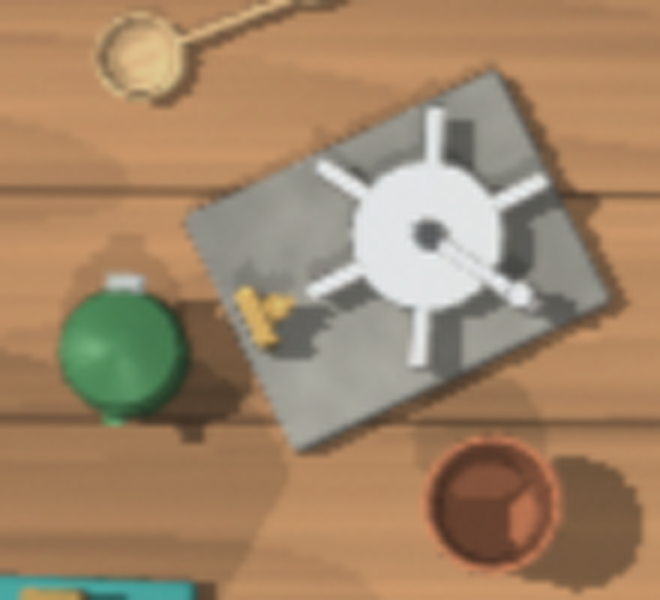

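View pics/zs.png

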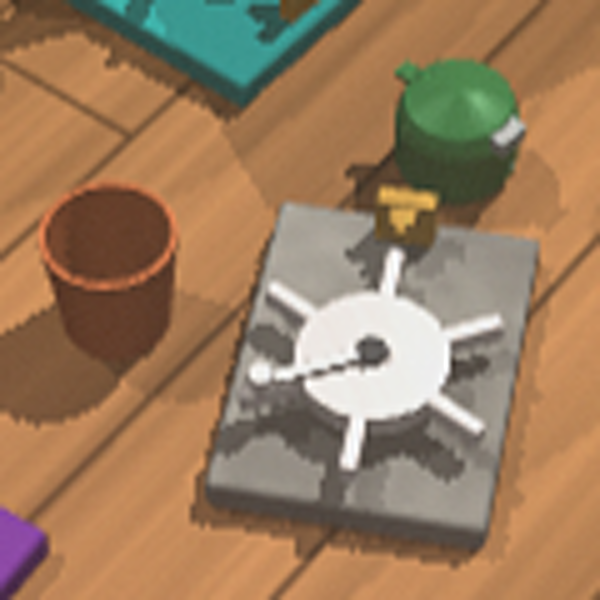

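Top zoom: hub at zoom (428,235), stud lower right (523,295), pointer tip (295,300). Clockwise that is about 120°, so 2 clicks. Next I'll fit the pose from both pictures.

```bash
python3 - <<'E'
from h import *
from scipy.optimize import least_squares
zt=lambda u,v:((u+.5)/6-.5+200,(v+.5)/6-.5+155)
zs=lambda u,v:((u+.5)/5-.5+220,(v+.5)/5-.5+150)
# r, angle rel pointer(ccw), z
obs=[("top",zt(428,235),0,0,50),("top",zt(523,294),62,120,60),("top",zt(436,105),74,-120,50),("top",zt(418,368),74,60,50),("top",zt(318,163),74,-60,50),("top",zt(549,180),74,180,50),("top",zt(308,293),74,0,50),
("scene",zs(372,350),0,0,50),("scene",zs(261,373),62,120,60),("scene",zs(399,250),74,0,50),("scene",zs(350,470),74,180,50),("scene",zs(484,430),74,-120,50),("scene",zs(502,319),74,-60,50),("scene",zs(270,285),74,60,50)]
def pt(p,r,a,z):
    A=p[2]+np.radians(a);return [p[0]+r*np.cos(A),p[1]+r*np.sin(A),z]
def f(p,cams=("top","scene")): return np.concatenate([proj(c,pt(p,r,a,z))-uv for c,uv,r,a,z in obs if c in cams])
for cs in(("top",),("scene",),("top","scene")):
    s=least_squares(lambda p:f(p,cs),[555,8,2.0]);print(cs,s.x[:2].round(1),np.degrees(s.x[2]).round(2),np.abs(s.fun).max().round(2))
p=s.x
for a in range(0,360,60):print(a,np.round(pt(p,64,a,0)[:2],0))
E
```

```text
('top',) [550.8  11.2] 116.43 0.33
('scene',) [550.6  12.8] 116.47 0.92
('top', 'scene') [550.7  12.1] 116.46 1.13
0 [522.  69.]
60 [487.  16.]
120 [515. -41.]
180 [579. -45.]
240 [615.   8.]
300 [586.  65.]
```

step_arm --targets '[{"ty":-1,"tz":-0.48},{"ty":-1,"tz":-0.48},{"ty":-1,"tz":-0.48},{"ty":-1,"tz":-0.48},{"ty":-1,"tz":-0.48},{"ty":-1,"tz":-0.48},{"ty":-1,"tz":-0.48},{"ty":-1,"tz":-0.48},{"ty":-1,"tz":-0.48},{"ty":-1,"tz":-0.48},{"ty":-1,"tz":-0.48},{"ty":-1,"tz":-0.48}]' --fingers 255 --newtons 20

```text
$.targets[0]: bad value
```

step_arm --targets '[{"tx":0,"ty":-1,"tz":-0.48,"roll":0},{"tx":0,"ty":-1,"tz":-0.48,"roll":0},{"tx":0,"ty":-1,"tz":-0.48,"roll":0},{"tx":0,"ty":-1,"tz":-0.48,"roll":0},{"tx":0,"ty":-1,"tz":-0.48,"roll":0},{"tx":0,"ty":-1,"tz":-0.48,"roll":0},{"tx":0,"ty":-1,"tz":-0.48,"roll":0},{"tx":0,"ty":-1,"tz":-0.48,"roll":0},{"tx":0,"ty":-1,"tz":-0.48,"roll":0},{"tx":0,"ty":-1,"tz":-0.48,"roll":0}]' --fingers 255 --newtons 20

```text
t: 1.45
position: [448.4, 235.0, 205.6]
tcp_rot: [[0.001, -0.91, 0.415], [0.001, 0.415, 0.91], [-1.0, -0.0, 0.001]]
wrist_force: [0.2, 0.3, -0.3]
grip_width: 17.3
```

step_arm --targets '[{"tx":0,"ty":-1,"tz":-0.5,"roll":0},{"tx":0,"ty":-1,"tz":-0.5,"roll":0},{"tx":0,"ty":-1,"tz":-0.5,"roll":0},{"tx":0,"ty":-1,"tz":-0.5,"roll":0},{"tx":0,"ty":-1,"tz":-0.5,"roll":0},{"tx":0,"ty":-1,"tz":-0.5,"roll":0},{"tx":0,"ty":-1,"tz":-0.5,"roll":0},{"tx":0,"ty":0,"tz":0,"roll":8},{"tx":0,"ty":0,"tz":0,"roll":8},{"tx":0,"ty":0,"tz":0,"roll":8},{"tx":0,"ty":0,"tz":0,"roll":8},{"tx":0,"ty":0,"tz":0,"roll":8}]'

```text
t: 2.65
position: [603.3, 38.7, 204.6]
tcp_rot: [[0.0, -0.405, 0.914], [0.001, 0.914, 0.405], [-1.0, 0.001, 0.001]]
wrist_force: [-0.4, 0.6, 0.4]
grip_width: 0.5
```

```bash
cat >> h.py <<'E'
C=np.array([550.7,12.1])
def go(phi,R,z):
    s=arm.state();p=s["position"];M=s["tcp_rot"];a=np.radians(phi)
    T=np.array([*(C+R*np.array([np.cos(a),np.sin(a)])),z])
    cur=np.degrees(np.arctan2(M[1,2],M[0,2]))
    r=p[:2]-C
    print("t",round(s["t"],2),"pos",p.round(1),"zang",round(cur,1),"finger phi",np.degrees(np.arctan2(r[1],r[0])).round(1),"R",np.linalg.norm(r).round(1),"F",s["wrist_force"].round(1),"w",round(s["grip_width"],1),"q6",s["q"][5].round(1))
    print("need tool shift mm",(M.T@(T-p)).round(1),"units",(M.T@(T-p)/30).round(3),"roll",round(cur-phi,1))
E
python3 -c "
from h import *
go(26.5,61,205)
cv2.imwrite('pics/w1.png',arm.grab_frame('wrist')[:,:,::-1])"
```

```text
t 2.65 pos [603.3  38.7 204.6] zang 23.9 finger phi 26.8 R 58.9 F [-0.4  0.6  0.4] w 0.5 q6 -23.7
need tool shift mm [-0.4 -0.2  2.1] units [-0.013 -0.008  0.07 ] roll -2.6
```

View pics/w1.png

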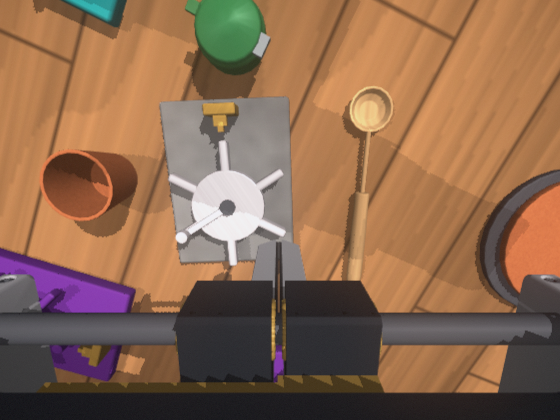

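Wrist view shows the hub at (228,206), stud at (181,238), pointer at (220,124) and the shut fingertips over the gap right of the wheel. I'll check the wrist-derived hub position against the fit.

```bash
python3 -c "
from h import *
c=arm.calibration('wrist');s=arm.state();T=c['tool_from_camera'];K=c['intrinsics'];M=s['tcp_rot'];p=s['position']
for uv,z in(((228,206),50),((181,238),62),((220,130),50)):
  d=M@T[:3,:3]@np.linalg.inv(K)@np.array([*uv,1.]);o=M@T[:3,3]+p
  print((o+d*(z-o[2])/d[2]).round(1))
a=np.radians(236.46);print(C+62*np.array([np.cos(a),np.sin(a)]));a=np.radians(116.46);print(C+83*np.array([np.cos(a),np.sin(a)]))
"
```

```text
[552.2  13.3  50. ]
[517.4 -39.1  62. ]
[514.4  88.   50. ]
[516.4438212  -39.57701824]
[513.71744744  86.40538881]
```

step_arm --targets '[{"tx":1,"ty":0,"tz":0.07,"roll":-2.6},{"tx":1,"ty":0,"tz":0,"roll":0},{"tx":1,"ty":0,"tz":0,"roll":0},{"tx":1,"ty":0,"tz":0,"roll":0},{"tx":0.6,"ty":0,"tz":0,"roll":0},{"tx":0.5,"ty":0,"tz":0,"roll":0},{"tx":0.4,"ty":0,"tz":0,"roll":0}]'

```text
t: 3.4
position: [606.9, 39.9, 35.8]
tcp_rot: [[0.006, -0.457, 0.889], [0.001, 0.889, 0.457], [-1.0, -0.002, 0.005]]
wrist_force: [0.3, 0.4, -0.0]
grip_width: 0.1
```

```bash
python3 -c "
from h import *
go(12,61,35)
cv2.imwrite('pics/w2.png',arm.grab_frame('wrist')[:,:,::-1])"
```

```text
t 3.4 pos [606.9  39.9  35.8] zang 27.2 finger phi 26.3 R 62.7 F [ 0.3  0.4 -0. ] w 0.1 q6 -27.0
need tool shift mm [  0.8 -15.   -3.8] units [ 0.027 -0.501 -0.126] roll 15.2
```

View pics/w2.png

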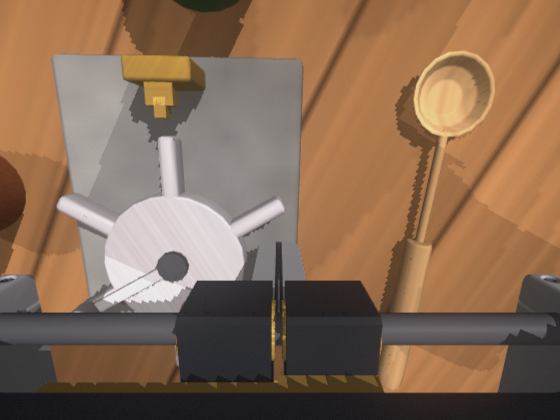

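step_arm --targets '[{"tx":0,"ty":-0.125,"tz":-0.03,"roll":3.6},{"tx":0,"ty":-0.125,"tz":-0.02,"roll":3.6},{"tx":0,"ty":-0.125,"tz":-0.01,"roll":3.6},{"tx":0,"ty":-0.125,"tz":-0.01,"roll":3.6},{"tx":0,"ty":-0.07,"tz":0,"roll":2},{"tx":0,"ty":-0.07,"tz":0,"roll":2},{"tx":0,"ty":-0.07,"tz":0,"roll":2},{"tx":0,"ty":-0.07,"tz":0,"roll":2},{"tx":0,"ty":-0.07,"tz":0,"roll":2},{"tx":0,"ty":-0.07,"tz":0,"roll":2}]'

```text
t: 4.45
position: [612.7, 14.4, 37.0]
tcp_rot: [[0.005, -0.013, 1.0], [0.005, 1.0, 0.013], [-1.0, 0.004, 0.005]]
wrist_force: [-0.3, 2.5, -2.7]
grip_width: 0.8
```

```bash
python3 -c "
from h import *
go(-32,61,35)
"
```

```text
t 4.45 pos [612.7  14.4  37. ] zang 0.7 finger phi 2.1 R 62.1 F [-0.3  2.5 -2.7] w 0.8 q6 -3.1
need tool shift mm [  1.8 -34.5 -10.8] units [ 0.06  -1.15  -0.359] roll 32.7
```

step_arm --targets '[{"tx":0.02,"ty":-0.075,"tz":-0.01,"roll":2},{"tx":0.01,"ty":-0.075,"tz":-0.01,"roll":2},{"tx":0.01,"ty":-0.075,"tz":-0.005,"roll":2},{"tx":0.01,"ty":-0.075,"tz":-0.005,"roll":2},{"tx":0,"ty":-0.075,"tz":-0.005,"roll":2},{"tx":0,"ty":-0.075,"tz":-0.005,"roll":2},{"tx":0,"ty":-0.075,"tz":-0.005,"roll":2},{"tx":0,"ty":-0.075,"tz":-0.005,"roll":2},{"tx":0,"ty":-0.075,"tz":-0.005,"roll":2},{"tx":0,"ty":-0.075,"tz":-0.005,"roll":2}]'

```text
t: 5.45
position: [610.9, -5.4, 40.7]
tcp_rot: [[0.014, 0.328, 0.944], [0.008, 0.944, -0.328], [-1.0, 0.012, 0.01]]
wrist_force: [0.1, 1.0, -0.5]
grip_width: 0.3
```

```bash
python3 -c "
from h import *
go(-32,61,35)
im=arm.grab_frame('top')[155:255,200:310,::-1]
cv2.imwrite('pics/t3.png',cv2.resize(im,None,fx=6,fy=6,interpolation=cv2.INTER_CUBIC))
cv2.imwrite('pics/w3.png',arm.grab_frame('wrist')[:,:,::-1])"
```

```text
t 5.45 pos [610.9  -5.4  40.7] zang -19.2 finger phi -16.2 R 62.7 F [ 0.1  1.  -0.5] w 0.3 q6 14.7
need tool shift mm [  5.5 -16.8  -3.2] units [ 0.182 -0.562 -0.106] roll 12.8
```

View pics/w3.png

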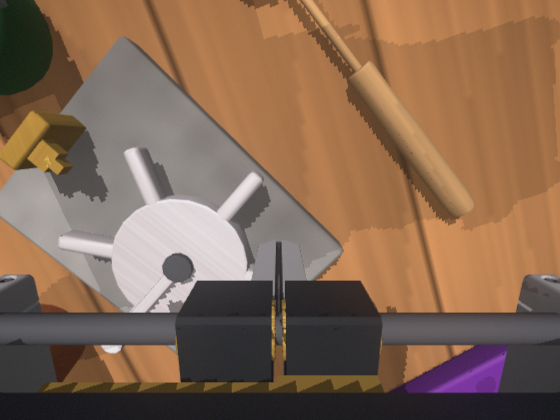

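step_arm --targets '[{"tx":0.06,"ty":-0.08,"tz":-0.015,"roll":1.5},{"tx":0.06,"ty":-0.08,"tz":-0.015,"roll":1.5},{"tx":0.05,"ty":-0.08,"tz":-0.015,"roll":1.5},{"tx":0.04,"ty":-0.08,"tz":-0.015,"roll":1.5},{"tx":0.03,"ty":-0.08,"tz":-0.015,"roll":1.6},{"tx":0.03,"ty":-0.08,"tz":-0.015,"roll":1.6},{"tx":0.02,"ty":-0.08,"tz":-0.01,"roll":1.6},{"tx":0.02,"ty":-0.06,"tz":-0.01,"roll":1.6}]'

```text
t: 6.35
position: [599.8, -22.3, 31.0]
tcp_rot: [[0.015, 0.535, 0.845], [0.008, 0.845, -0.535], [-1.0, 0.015, 0.008]]
wrist_force: [0.3, -0.0, 0.2]
grip_width: 0.7
```

```bash
python3 -c "
from h import *
go(-32,61,35)
im=arm.grab_frame('top')[155:255,200:310,::-1]
cv2.imwrite('pics/t4.png',cv2.resize(im,None,fx=6,fy=6,interpolation=cv2.INTER_CUBIC))
cv2.imwrite('pics/w4.png',arm.grab_frame('wrist')[:,:,::-1])"
```

```text
t 6.35 pos [599.8 -22.3  31. ] zang -32.3 finger phi -35.0 R 59.9 F [ 0.3 -0.   0.2] w 0.7 q6 26.1
need tool shift mm [-3.9  3.2  1.2] units [-0.13   0.107  0.039] roll -0.3
```

View pics/w4.png

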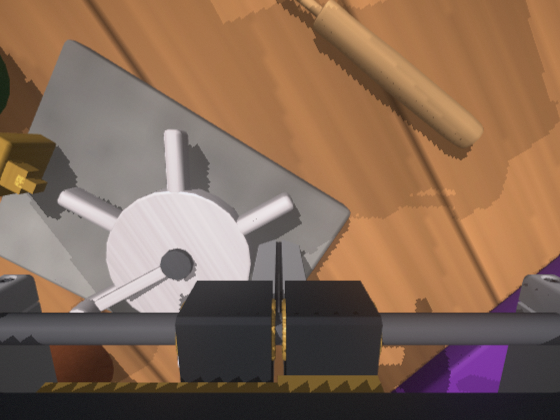

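View pics/t4.png

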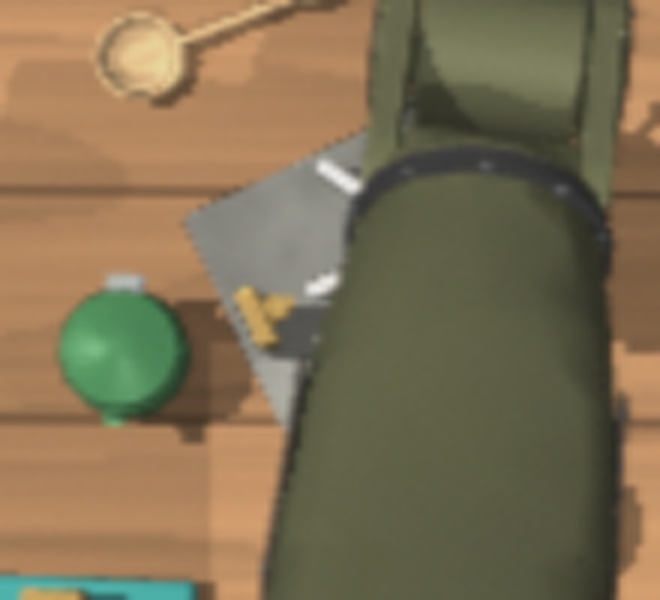

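The wheel has snapped on: in the top crop a tooth stands at the pointer (325,285) and the force is zero. I'll check the stud's place in the scene picture.

```bash
python3 -c "
from h import *
im=arm.grab_frame('scene')[150:270,220:340,::-1]
cv2.imwrite('pics/s4.png',cv2.resize(im,None,fx=5,fy=5,interpolation=cv2.INTER_CUBIC))"
```

```text
(no output)
```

View pics/s4.png

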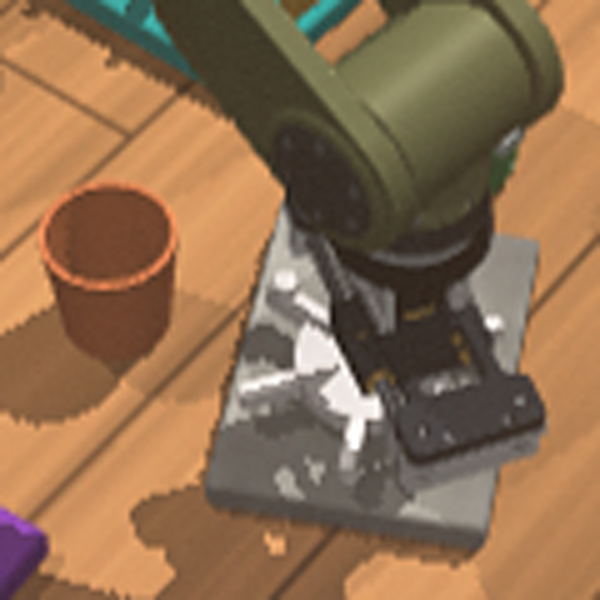

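Stud is now at zoom (285,280), exactly one click before the pointer, and the slab is unmoved. I'll continue the arc for the second click.

step_arm --targets '[{"tx":-0.05,"ty":-0.11,"tz":0.02,"roll":4},{"tx":-0.05,"ty":-0.11,"tz":0.01,"roll":4},{"tx":-0.02,"ty":-0.11,"tz":0,"roll":3.5},{"tx":0,"ty":-0.08,"tz":0,"roll":3},{"tx":0,"ty":-0.08,"tz":-0.005,"roll":2},{"tx":0,"ty":-0.08,"tz":-0.005,"roll":2},{"tx":0,"ty":-0.08,"tz":-0.005,"roll":2},{"tx":0.01,"ty":-0.08,"tz":-0.005,"roll":2},{"tx":0.01,"ty":-0.08,"tz":-0.005,"roll":2}]'

```text
t: 7.4
position: [585.6, -38.5, 34.9]
tcp_rot: [[0.022, 0.842, 0.539], [0.008, 0.539, -0.842], [-1.0, 0.023, 0.005]]
wrist_force: [3.0, 0.8, -0.6]
grip_width: 0.7
```

```bash
python3 -c "
from h import *
go(-92,61,35)"
```

```text
t 7.4 pos [585.6 -38.5  34.9] zang -57.4 finger phi -55.4 R 61.5 F [ 3.   0.8 -0.6] w 0.7 q6 49.3
need tool shift mm [ -1.  -36.8 -11.2] units [-0.032 -1.227 -0.374] roll 34.6
```

step_arm --targets '[{"tx":0.01,"ty":-0.08,"tz":-0.005,"roll":2},{"tx":0.015,"ty":-0.08,"tz":-0.005,"roll":2},{"tx":0.015,"ty":-0.08,"tz":-0.005,"roll":2},{"tx":0.015,"ty":-0.08,"tz":-0.005,"roll":2},{"tx":0.015,"ty":-0.08,"tz":-0.005,"roll":2},{"tx":0.015,"ty":-0.08,"tz":-0.005,"roll":2},{"tx":0.015,"ty":-0.08,"tz":-0.005,"roll":2},{"tx":0.015,"ty":-0.08,"tz":-0.005,"roll":2}]'

```text
t: 8.2
position: [572.9, -45.4, 34.8]
tcp_rot: [[0.036, 0.96, 0.278], [0.007, 0.278, -0.961], [-0.999, 0.037, 0.003]]
wrist_force: [1.4, 0.1, 1.4]
grip_width: 0.7
```

```bash
python3 -c "
from h import *
go(-92,61,35)"
```

```text
t 8.2 pos [572.9 -45.4  34.8] zang -73.8 finger phi -68.9 R 61.7 F [1.4 0.1 1.4] w 0.7 q6 64.8
need tool shift mm [ -1.1 -24.3  -3.5] units [-0.036 -0.811 -0.116] roll 18.2
```

step_arm --targets '[{"tx":0.015,"ty":-0.085,"tz":-0.01,"roll":1.2},{"tx":0.015,"ty":-0.085,"tz":-0.01,"roll":1.2},{"tx":0.015,"ty":-0.085,"tz":-0.01,"roll":1.2},{"tx":0.015,"ty":-0.085,"tz":-0.01,"roll":1.2},{"tx":0.015,"ty":-0.085,"tz":-0.01,"roll":1.2},{"tx":0.01,"ty":-0.085,"tz":-0.01,"roll":1.2},{"tx":0.01,"ty":-0.085,"tz":-0.01,"roll":1.2},{"tx":0.01,"ty":-0.085,"tz":-0.01,"roll":1.2},{"tx":0.01,"ty":-0.085,"tz":-0.01,"roll":1.2}]'

```text
t: 9.1
position: [548.2, -47.0, 30.2]
tcp_rot: [[0.036, 0.996, 0.081], [0.007, 0.081, -0.997], [-0.999, 0.036, -0.004]]
wrist_force: [-0.4, 0.8, -0.0]
grip_width: 0.4
```

```bash
python3 -c "
from h import *
go(-92,61,35)
cv2.imwrite('pics/w6.png',arm.grab_frame('wrist')[:,:,::-1])"
```

```text
t 9.1 pos [548.2 -47.   30.2] zang -85.4 finger phi -92.4 R 59.2 F [-0.4  0.8 -0. ] w 0.4 q6 75.7
need tool shift mm [-4.8  0.4  1.9] units [-0.16   0.013  0.062] roll 6.6
```

View pics/w6.png

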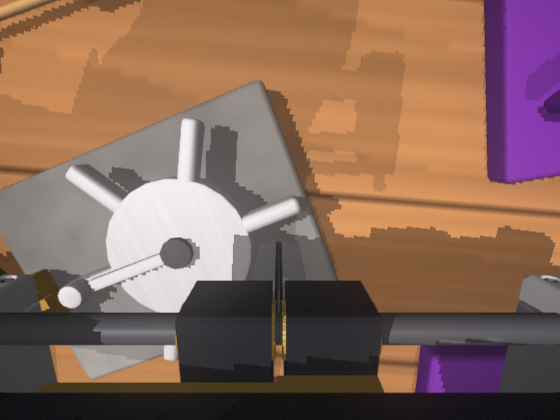

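The wheel has snapped on and the stud (70,297) is now at the pointer (45,285). The finger sits free mid-gap with about 0 N on it, so I'll lift straight up.

step_arm --targets '[{"tx":-0.5,"ty":0,"tz":0,"roll":0},{"tx":-0.6,"ty":0,"tz":0,"roll":0},{"tx":-1,"ty":0,"tz":0,"roll":0},{"tx":-1,"ty":0,"tz":0,"roll":0},{"tx":-1,"ty":0,"tz":0,"roll":0},{"tx":-1,"ty":0,"tz":0,"roll":0},{"tx":-1,"ty":0,"tz":0,"roll":0},{"tx":0,"ty":0,"tz":1,"roll":0},{"tx":0,"ty":0,"tz":1,"roll":0},{"tx":0,"ty":0,"tz":1,"roll":0},{"tx":0,"ty":0,"tz":1,"roll":0},{"tx":0,"ty":0,"tz":1,"roll":0}]'

```text
t: 10.35
position: [553.0, -199.7, 236.0]
tcp_rot: [[0.047, 0.995, 0.086], [0.004, 0.086, -0.996], [-0.999, 0.047, -0.0]]
wrist_force: [-0.1, 0.6, -0.7]
grip_width: 0.2
```

step_arm --targets '[{"tx":0,"ty":0,"tz":1,"roll":0},{"tx":0,"ty":0,"tz":1,"roll":0},{"tx":0,"ty":0,"tz":1,"roll":0},{"tx":0,"ty":0,"tz":1,"roll":0},{"tx":0,"ty":0,"tz":0,"roll":0},{"tx":0,"ty":0,"tz":0,"roll":0},{"tx":0,"ty":0,"tz":0,"roll":0}]'

```text
t: 11.05
position: [561.8, -326.5, 244.1]
tcp_rot: [[0.052, 0.995, 0.084], [0.001, 0.084, -0.996], [-0.999, 0.052, 0.003]]
wrist_force: [-0.8, -0.3, -0.0]
grip_width: 0.4
```

```bash
python3 -c "
from h import *
s=arm.state();print(s['t'],s['position'],s['wrist_force'])
im=arm.grab_frame('top')[:,:,::-1];cv2.imwrite('pics/tf.png',im)
cv2.imwrite('pics/tfz.png',cv2.resize(im[155:255,200:310],None,fx=6,fy=6,interpolation=cv2.INTER_CUBIC))
im=arm.grab_frame('scene')[:,:,::-1];cv2.imwrite('pics/sf.png',im)
o=cv2.imread('pics/scene0.png');print(cv2.absdiff(o,im).max(2)[60:].__gt__(60).sum())"
```

```text
11.05 [ 561.80895635 -326.51512705  244.1417149 ] [-0.75683895 -0.30710479 -0.04993244]
30001
```

View pics/tfz.png

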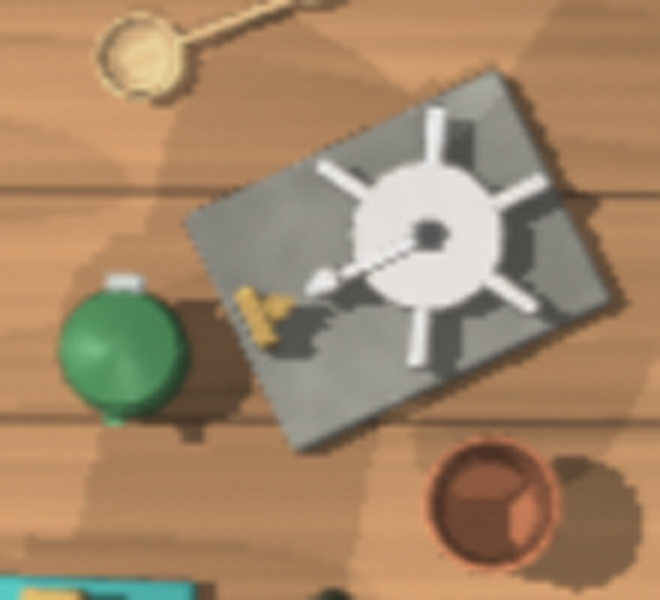

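View pics/sf.png

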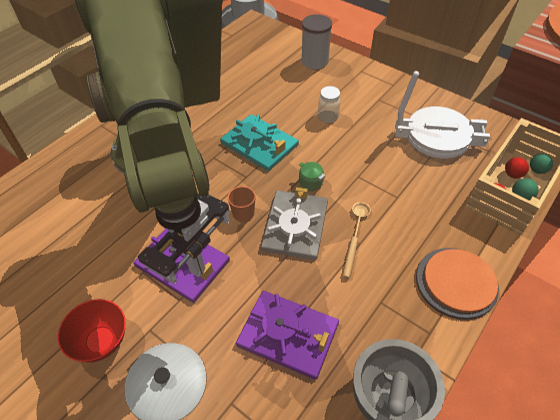

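The stud (320,282 in the zoom) stands at the pointer, the slab, cup, salt cellar and spoon are where they were, and the hand is clear at z = 244 mm. Handing in.

```bash
python3 -c "
from plant import arm
print(arm.close_job())"
```

```text
the job is handed in; nothing more can be done
None
```

The tally wheel is at its start mark: the studded tooth stands at the brass pointer. It started two clicks away. I pushed one tooth clockwise with the shut fingertips, one click at a time, then lifted the hand straight up and moved it away.

- **Wheel:** the final top picture shows the stud's tooth at the pointer and all six teeth at rest positions. After the first click the stud was exactly one click short, so it did not overshoot.
- **Forces and time:** the wrist force readings between moves stayed within about 4 N. The job took about 11 s of the 54 s allowed.
- **Other things:** the slab, cup, salt cellar and spoon look the same as at the start in the final pictures. The hand was about 244 mm above the table at hand-in, over a purple look-alike but well clear of it.
- **Checks that were off:**
  - My automatic comparison of the first and last scene pictures was no use, because the arm itself had changed most of the picture. I compared by eye instead.
  - The tool tilted by 2–3° and drifted a few mm in height along the way; it did not touch the slab.

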